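# Open the dust extractor's filter hatch

## Robot

A 6-joint arm with a two-finger parallel gripper is mounted at the origin on the work surface. World frame = base frame: x ahead of the robot, y to its left, z up, the work surface at z = 0. Lengths are in m, angles in rad, forces in N, time in s.
With the tool pointing down it reaches from about 0.425 to 0.95 m from the base axis. Payload 3.5 kg.
Tool frame: the origin (TCP) lies midway between the tips of the shut fingers; the grasp point (between the pads) lies ctrl.hold_point_z behind it (ctrl.hold_point_z is the distance from the TCP to the grasp point, in m); z points along the fingers, x is the direction in which the jaws open and shut, and the axes are right-handed (so a half turn about z gives the same grasp; the last joint's range is limited). The gripper opens to 85 mm and grips with 20 to 120 N. Pads are 22 mm wide; open, the fingers measure 114 mm over their backs; the gripper's body (76 mm by 85 mm) begins 54 mm behind the grasp point. The pads swing forward as they close: fully open they stand 13 mm farther back than shut.
Start: joints at [1.003, 0.286, 1.577, -0, 1.279, -0.15], TCP at [0.274, 0.617, 0.231] pointing down, gripper open.
Joint ranges: [-2.77, 2.77], [-0.9, 2.22], [0.21, 2.48], [-1.53, 4.67], [0.24, 2.81], [-2.84, 2.84]. Speed limits (rad/s): [2.79, 2.79, 3.14, 3.14, 3.14, 3.14].

## Interface

Orientations are given as a unit quaternion [x, y, z, w].
In Python, from plant import ctrl gives the robot as it stands.
- The arm moves only by the tool step_arm, never from a script. Its arguments are lists of equal length, an entry for each row: "gripper": the gripper's target within -1 to 1 (shut at 1, half-way at 0, fully open at -1); "linear": the shift along the tool's x, y, z in m, a list of three; "delta_rot": the turn, a rotation vector about the tool's x, y, z in degrees, a list of three. A call has 1 to 20 rows; each row is the pose to reach, as a shift and turn from the pose commanded when the call began, along the tool's axes at that moment; what a row does not reach only later rows make up. A row lasts 1/8 s, in which the tool goes at most 62.5 mm and 10.7 degrees, less where a joint would pass 70% of its speed; a pose out of reach is approached as far as the arm can. A call with a gripper value outside its range is refused whole. The fingers move at their own pace and stop on an object; "grip_force" is the grip in N (left out, the last holds). Time passes only in rows, so rows that repeat a pose let the fingers close. It gives the time, the measured TCP pose, the force and the opening at its end, in the units of the state.
- ctrl.get_state(): the state, without advancing time (a new reading comes with each control period).
- ctrl.read_camera(name): name is "side" or "top"; returns a dict with "frame" (480x640x3 uint8, red, green, blue), "fx", "fy", "cx", "cy" (pixels), "k1" (the pictures are not rectified: a ray, as slopes to the right and down, at radius r is drawn at 1 + k1 r^2 times it, then the intrinsics apply), "view" (4x4, takes a point from world to camera coordinates). Camera axes: x right, y down, z forward; pixel columns grow to the right and rows downward; lengths in m; the calibration is good to about 2 mm. A picture is of the moment at which its call begins. There is no depth.
- ctrl.sign_off(): hands the job in, once; it reports no verdict.
The state is a dict: "time": time; "qpos": joint angles; "dq": joint speeds; "joint_efforts": joint torques, N m; "eef_pos": TCP position; "tcp_rot": TCP orientation; "contact_force": force on the tool from outside, world axes, zero at the start; "wrist_torque": the same for the moment, N m; "opening": opening from 0.0 (shut) to 1.0 (fully open).
Only numpy, scipy, OpenCV 4.12 (cv2) and the standard library are available. Lean on these libraries where they do the work, as an engineer would, in place of code of your own. Each camera call takes 0.05 s, during which the arm holds its last target. There are 200 camera calls.

## Task

The filter hatch on top of the grey dust extractor has to be opened for a filter change, but a sanding block was left lying on it. With the fingers push the block off the hatch to your right, onto the bare part of the extractor's top (do not pick it up), then press the hatch's ribbed pad in once, take the hand away and let the hatch spring up by itself; do not touch it once it is open, but wait until you see that it stays open. Leave the small fuse hatch beside it shut and everything else on the extractor and the bench where it is.

Things in the scene. Friction and masses are not known exactly. Their poses are not given: they have to be found in the camera images.
- extractor: Grey bench dust extractor, fixed, 300 deep (x) x 460 wide (y) x 150 mm tall. Origin: middle of its underside; x points away from its front, y to its left seen from the robot, z up. Flat top at z = 150. Filter hatch: x -105 to 25, y -5 to 145 mm. Fuse hatch: x -105 to -45, y 165 to 215.
- bare_top (a point): Middle of the bare part of the extractor's top, right of the filter hatch (x -30, y -75, z 150 mm in the extractor's frame). Bare: x -150 to 75, y -10 to -140 mm; beyond lie a tape measure (far right) and a jar (rear).
- filter_hatch (a joint): Black plastic leaf 130 x 150 x 5 mm, face 3 mm proud of the top, hinged at its rear edge, swings up and back. Rad: 0 latched, -0.05 pressed to its stop, 1.75 open, leaning back. Push-push latch: pressed past -0.035 (4 mm at the pad, about 3 N; 5.4 mm at the stop) it is freed; once let go a damped spring lifts it in some 2 s and keeps it up. Pressed down from open it latches again.
- filter_hatch_pad (a point): Centre of the ribbed pad on the filter hatch's upper face, the place to press: 22 mm from the free (robot-side) edge, 108 mm from the hinge line, midway across. Pad 45 mm wide (y) x 22 mm. Moves with the hatch; axes as the extractor's while shut.
- sanding_block: Loose hand sanding block, wood with a cork sole, 100 mm (its x) x 55 mm (its y) x 30 mm tall, about 0.1 kg. Origin: middle of its underside; z up. It starts flat on the filter hatch.
- fuse_hatch (a joint): The small fuse hatch left of the filter hatch: the same kind of leaf and latch, 60 x 50 mm. Angle in rad: 0 shut, negative pressed, 1.75 open. To be left shut.
- cutter_jar: Bystander, loose: glass jar with a steel lid, 44 mm across, 60 mm tall, on the extractor's top at the rear right. Origin: middle of its underside.
- tape_measure: Bystander, loose: black tape measure, 66 x 62 x 31 mm, lying on the extractor's top at the far right. Origin: middle of its underside.
- ear_defenders: Bystander, loose on the bench at the front right: white and black ear defenders, about 200 x 165 x 84 mm. Origin: on the bench, midway between the cups.
- bar_clamp: Bystander, loose on the bench to the right of the extractor: 320 mm bar clamp, 30 mm high. Origin: on the bench under the middle of the bar.
- battery_pack: Bystander, loose on the bench to the left: black battery pack, 118 x 76 x 62 mm. Origin: middle of its underside.
- glue_bottle: Bystander, loose on the bench to the left: white glue bottle, 62 mm across, 185 mm tall. Origin: middle of its underside.
- offcuts: Bystander, loose on the bench at the front left: two wood offcuts in a pile, 240 x 90 x 39 mm. Origin: middle of its underside.
- filter_hatch_cam (a joint): debug joint value
- filter_hatch_pin (a joint): debug joint value
- filter_hatch_ejector (a joint): debug joint value
Mind the look-alikes: they are no part of the job. There is more than one size of the sanding_block; the one meant has the size given above.

How it is judged:
By the outcome, as a careful person would: the job done as asked, in the order asked, and still so for the second after the job is handed in, with the robot touching nothing.
It also fails if it takes over 45 s, if anything falls off the work surface, if the arm or the gripper's body presses on something with over 40 N, if the wrist force passes 120 N, or if a joint passes its speed limit or range.

## Working session

There is one attempt and no reset: what is moved stays moved. The work goes in short steps, Python scripts to look and compute and a tool call to move; the robot and the scene stay as the last step left them, time stands still between calls to the robot, and variables do not carry over. Pictures are saved under pics/ and viewed, on a budget of 10 in all, crops included, one or two more only if the job needs it, and the job is handed in when it is done.

Besides the shell and the picture viewer there is one more tool, called after ">>>" by a JSON object that holds its "api" and its "payload". step_arm: Moves the arm, as the interface text tells. Its arguments: {"type":"object","properties":{"gripper":{"type":"array"},"linear":{"type":"array"},"delta_rot":{"type":"array"},"grip_force":{"type":"number"}},"required":["gripper","linear","delta_rot"]}

```bash
mkdir -p pics; ls
cat > h.py <<'E'
import numpy as np, cv2
from plant import ctrl
def snap(cam,name):
    d=ctrl.read_camera(cam); cv2.imwrite(f'pics/{name}.png',d['frame'][:,:,::-1]); np.save(f'{cam}.npy',{k:v for k,v in d.items()},allow_pickle=True); return d
def load(cam): return np.load(f'{cam}.npy',allow_pickle=True).item()
def ray(d,u,v):
    x,y=(u-d['cx'])/d['fx'],(v-d['cy'])/d['fy']; a,b=x,y
    for _ in range(20):
        s=1+d['k1']*(a*a+b*b); a,b=x/s,y/s
    V=np.array(d['view']); R=V[:3,:3]; return -R.T@V[:3,3], R.T@np.array([a,b,1])
def at(d,u,v,z):
    o,r=ray(d,u,v); return o+r*(z-o[2])/r[2]
def proj(d,p):
    V=np.array(d['view']); c=V[:3,:3]@np.array(p)+V[:3,3]; a,b=c[:2]/c[2]; s=1+d['k1']*(a*a+b*b)
    return np.array([d['fx']*a*s+d['cx'],d['fy']*b*s+d['cy']])
E
python3 - <<'E'
from h import *
snap('top','top0'); snap('side','side0'); print(ctrl.get_state(), ctrl.hold_point_z)
E
```

```text
pics
{'time': 0.1, 'qpos': array([ 1.00299712e+00,  2.87120090e-01,  1.57802881e+00, -3.87175786e-05,
        1.27857956e+00, -1.50007273e-01]), 'dq': array([ 0.00020099, -0.00018119, -0.00237792,  0.00131005, -0.00167102,
       -0.00154466]), 'joint_efforts': array([ 9.16278659e-04, -4.07290077e+01, -2.93702781e+01, -1.36667641e-04,
        3.32483185e-03,  2.98844256e-06]), 'eef_pos': array([0.27354234, 0.61644525, 0.23005778]), 'tcp_rot': array([ 8.38370881e-01,  5.45099188e-01, -9.64577541e-04,  4.58645636e-04]), 'contact_force': array([-0.25470315, -0.08636082, -0.22867682]), 'wrist_torque': array([-0.03647708, -0.00631461, -0.02143204]), 'opening': 0.9994279488844086} 0.0187
```

View pics/top0.png

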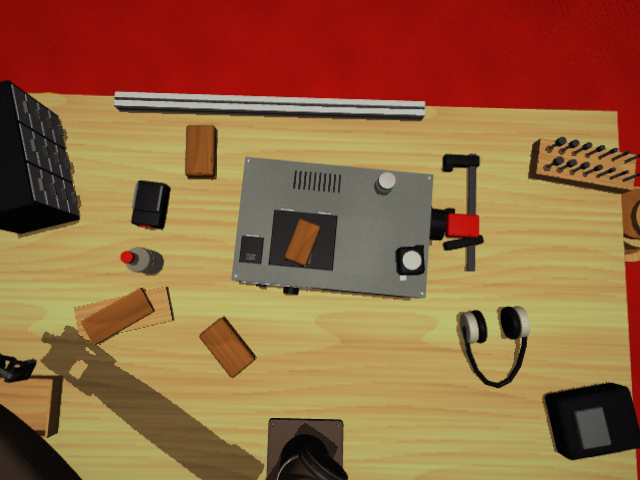

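View pics/side0.png

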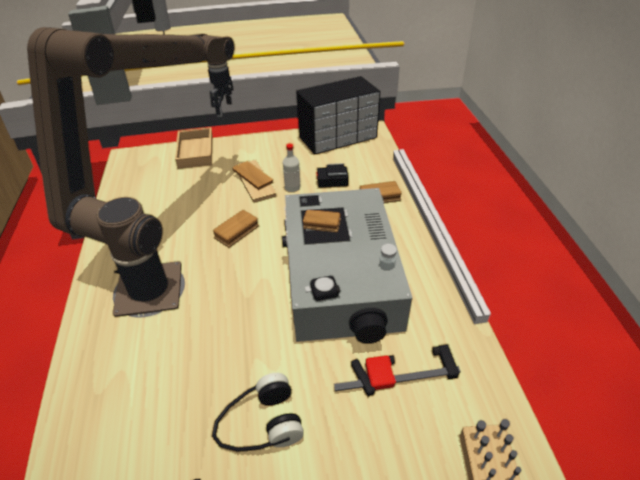

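The top view shows the extractor's corners near (248,157), (433,175), (427,297) and (233,280). The hatch spans (270–337, 210–270), and the block lies on it, turned, at (303,242). I'll enlarge this area.

Run:
```python
from h import *
d=load('top')
for u,v in [(248,157),(433,175),(427,297),(233,280)]: print(at(d,u,v,.15).round(4))
f=d['frame'][195:305,225:445,::-1]; cv2.imwrite('pics/top0c.png',cv2.resize(f,None,fx=3.6,fy=3.6,interpolation=cv2.INTER_CUBIC))
```

```text
[0.74   0.1588 0.15  ]
[ 0.7088 -0.2916  0.15  ]
[ 0.4142 -0.2764  0.15  ]
[0.4414 0.1811 0.15  ]
```

View pics/top0c.png

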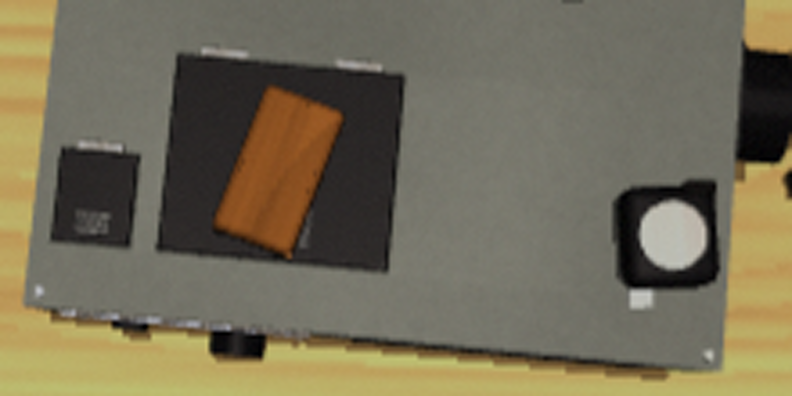

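The crop shows the hatch corners at (178,54), (404,74), (388,271) and (157,249). The block's top corners are at about (268,86), (343,116), (292,250) and (215,222).

```bash
cat >> h.py <<'E'
def fit2(loc,wor):
    l=np.array(loc,float);w=np.array(wor)[:,:2]; lc=l.mean(0);wc=w.mean(0)
    a=l-lc;b=w-wc; t=np.arctan2((a[:,0]*b[:,1]-a[:,1]*b[:,0]).sum(),(a*b).sum()); c,s=np.cos(t),np.sin(t); R=np.array([[c,-s],[s,c]])
    o=wc-R@lc; return o,t,R,(l@R.T+o-w)
E
python3 - <<'E'
from h import *
d=load('top')
C=lambda p,z:at(d,225+(p[0]+.5)/3.6-.5,195+(p[1]+.5)/3.6-.5,z)
W=[C(p,.153) for p in [(178,54),(404,74),(388,271),(157,249)]]
loc=[(.025,.145),(.025,-.005),(-.105,-.005),(-.105,.145)]
o,t,R,e=fit2(loc,W); print('hatch fit',o,t,'\n',(e*1000).round(1))
o2,t2,R2,e2=fit2([(.15,.23),(.15,-.23),(-.15,-.23),(-.15,.23)],[at(d,*p,.15) for p in [(248,157),(433,175),(427,297),(233,280)]]); print('body fit',o2,t2,(e2*1000).round(1))
B=np.array([C(p,.183)[:2] for p in [(268,86),(343,116),(292,250),(215,222)]])
print('block world',B.round(3),'\n ext', ((B-o)@R*1000).round(0), ((B.mean(0)-o)@R*1000).round(0))
print('len',np.linalg.norm(B-np.roll(B,-1,0),axis=1))
for n,p in dict(pad=(-.083,.07),bare=(-.03,-.075)).items(): print(n,R@p+o)
J=[C(p,.181)[:2] for p in [(620,195),(715,185),(715,285),(622,275)]]; print('tape',((np.array(J)-o)@R*1000).round(0))
s=ctrl.get_state()['tcp_rot']
from scipy.spatial.transform import Rotation as Q
print(Q.from_quat(s).as_matrix().round(3))
E
```

```text
hatch fit [ 0.57731104 -0.05291626] -0.0637377064166542 
 [[-0.2 -0.4]
 [-0.7  0.5]
 [ 0.7  1. ]
 [ 0.1 -1.1]]
body fit [ 0.5761086  -0.05702867] -0.06388695955585938 [[ 0.5  4.1]
 [ 2.3 -4.5]
 [-2.5 -0.5]
 [-0.3  0.9]]
block world [[ 0.587  0.03 ]
 [ 0.569 -0.019]
 [ 0.482  0.011]
 [ 0.498  0.061]] 
 ext [[   4.   83.]
 [ -11.   33.]
 [-100.   58.]
 [ -86.  108.]] [-48.  70.]
len [0.0521948  0.09248595 0.05240412 0.09428747]
pad [0.4989382  0.02222825]
bare [ 0.54259487 -0.12585313]
tape [[ -45. -149.]
 [ -33. -210.]
 [ -97. -214.]
 [ -96. -154.]]
[[ 0.406  0.914 -0.001]
 [ 0.914 -0.406 -0.002]
 [-0.002 -0.    -1.   ]]
```

>>> {"api": "step_arm", "payload": {"gripper": [0,0,0,0,0,0,0,0,0,0,0,0,0], "linear": [[-0.018,0.023,-0.02],[-0.055,0.068,-0.03],[-0.092,0.113,-0.03],[-0.129,0.159,-0.03],[-0.166,0.204,-0.03],[-0.203,0.25,-0.03],[-0.24,0.295,-0.03],[-0.277,0.34,-0.03],[-0.314,0.386,-0.03],[-0.35,0.431,-0.03],[-0.369,0.454,-0.03],[-0.369,0.454,-0.02],[-0.369,0.454,-0.02]], "delta_rot": [[0,0,4],[0,0,11],[0,0,18],[0,0,25],[0,0,32],[0,0,39],[0,0,46],[0,0,53],[0,0,60],[0,0,66],[0,0,69.7],[0,0,69.7],[0,0,69.7]]}}

```text
time: 1.72
eef_pos: [0.5378, 0.096, 0.2494]
tcp_rot: [1.0, -0.031, -0.002, -0.0]
contact_force: [-0.8, -0.4, -1.0]
opening: 0.504
```

```bash
cat >> h.py <<'E'
from scipy.spatial.transform import Rotation as Q
EO=np.array([.5773,-.0529]);ET=-.0637;ER=np.array([[np.cos(ET),-np.sin(ET)],[np.sin(ET),np.cos(ET)]])
def toext(p): p=np.array(p); return np.r_[ER.T@(p[:2]-EO),p[2]-.15 if len(p)>2 else 0]
def where():
    s=ctrl.get_state(); M=Q.from_quat(s['tcp_rot']).as_matrix()
    print('t',s['time'],'ext mm',(toext(s['eef_pos'])*1000).round(1),'F',s['contact_force'].round(1),'open',round(s['opening'],3),'toolx deg',np.degrees(np.arctan2(M[1,0],M[0,0])).round(2),'z',M[:,2].round(3))
E
python3 -c "
from h import *
where(); d=snap('side','s1'); f=d['frame'][120:330,180:440,::-1]; cv2.imwrite('pics/s1c.png',cv2.resize(f,None,fx=2.8,fy=2.8))"
```

```text
t 1.725 ext mm [-48.9 146.1  99.4] F [-0.8 -0.4 -1. ] open 0.504 toolx deg -3.59 z [-0.004  0.    -1.   ]
```

View pics/s1c.png

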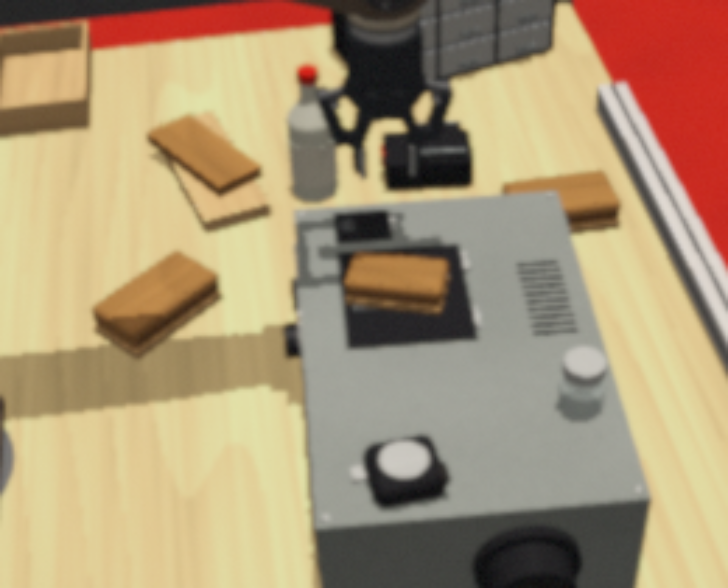

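The fingers hang above the left of the hatch at about (360,150)–(440,110), and the block lies at (397,280). Next I'll descend and start the push.

>>> {"api": "step_arm", "payload": {"gripper": [0,0,0,0,0,0,0,0,0,0,0,0,0], "linear": [[0,0,0.03],[0,0,0.065],[0,0,0.085],[0,0,0.091],[0,0.008,0.091],[0,0.018,0.091],[0,0.028,0.091],[0,0.038,0.091],[0,0.048,0.091],[0,0.058,0.091],[0,0.068,0.091],[0,0.078,0.091],[0,0.085,0.091]], "delta_rot": [[0,0,0],[0,0,0],[0,0,0],[0,0,0],[0,0,0],[0,0,0],[0,0,0],[0,0,0],[0,0,0],[0,0,0],[0,0,0],[0,0,0],[0,0,0]]}}

```text
time: 3.4
eef_pos: [0.5338, 0.01, 0.1604]
tcp_rot: [0.999, -0.032, 0.0, -0.0]
contact_force: [-0.4, 2.4, 1.2]
opening: 0.501
```

```bash
python3 -c "
from h import *
where(); d=snap('side','s2'); f=d['frame'][160:330,260:440,::-1]; cv2.imwrite('pics/s2c.png',cv2.resize(f,None,fx=3.4,fy=3.4))"
```

```text
t 3.4 ext mm [-47.5  60.   10.4] F [-0.4  2.4  1.2] open 0.501 toolx deg -3.66 z [ 0.  0. -1.]
```

View pics/s2c.png

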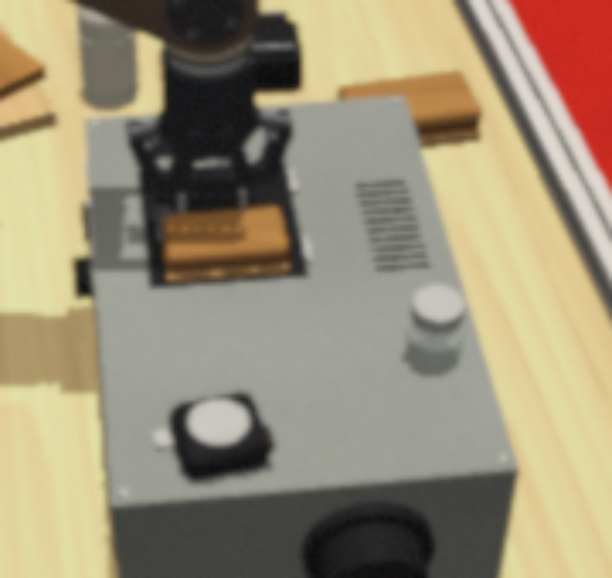

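The block at (228,240) is flush with both fingers and squared up. Next I'll push it the remaining 92 mm or so, then back off and lift.

>>> {"api": "step_arm", "payload": {"gripper": [0,0,0,0,0,0,0,0,0,0,0,0,0,0,0,0,0], "linear": [[0,0.008,0],[0,0.018,0],[0,0.028,0],[0,0.038,0],[0,0.048,0],[0,0.058,0],[0,0.068,0],[0,0.077,0],[0,0.085,0],[0,0.09,0],[0,0.093,0],[0,0.093,0],[0,0.085,0],[0,0.078,-0.01],[0,0.07,-0.04],[0,0.06,-0.07],[0,0.06,-0.07]], "delta_rot": [[0,0,0],[0,0,0],[0,0,0],[0,0,0],[0,0,0],[0,0,0],[0,0,0],[0,0,0],[0,0,0],[0,0,0],[0,0,0],[0,0,0],[0,0,0],[0,0,0],[0,0,0],[0,0,0],[0,0,0]]}}

```text
time: 5.58
eef_pos: [0.5318, -0.0487, 0.2343]
tcp_rot: [1.0, -0.031, 0.004, 0.001]
contact_force: [0.1, -0.3, -0.2]
opening: 0.505
```

```bash
python3 -c "
from h import *
where(); d=snap('side','s3'); f=d['frame'][160:330,260:440,::-1]; cv2.imwrite('pics/s3c.png',cv2.resize(f,None,fx=3.4,fy=3.4))"
```

```text
t 5.575 ext mm [-45.7   1.3  84.3] F [ 0.1 -0.3 -0.2] open 0.505 toolx deg -3.54 z [ 0.007 -0.002 -1.   ]
```

View pics/s3c.png

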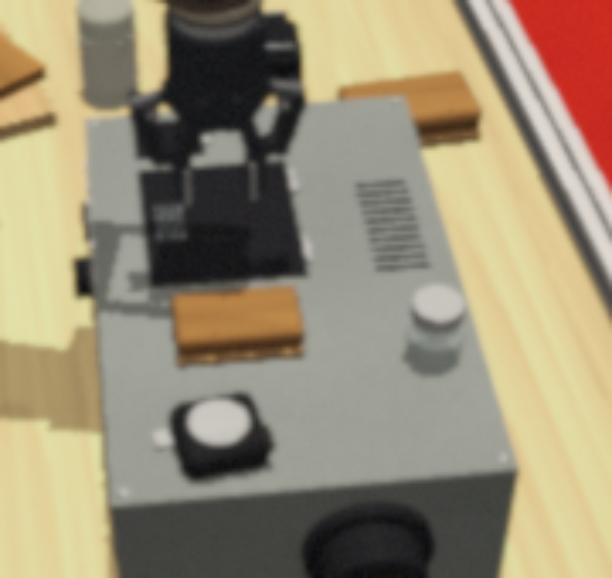

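The block now lies at (238,325), on the bare top and clear of the hatch, whose ribbed pad shows at (170,222). Next I'll shut the fingers and hover over the pad.

>>> {"api": "step_arm", "payload": {"gripper": [1,1,1,1,1,1,1,1], "linear": [[-0.01,-0.018,0],[-0.023,-0.045,0],[-0.034,-0.064,0.01],[-0.037,-0.069,0.035],[-0.037,-0.069,0.055],[-0.037,-0.069,0.065],[-0.037,-0.069,0.068],[-0.037,-0.069,0.068]], "delta_rot": [[0,0,0],[0,0,0],[0,0,0],[0,0,0],[0,0,0],[0,0,0],[0,0,0],[0,0,0]]}}

```text
time: 6.62
eef_pos: [0.4975, 0.022, 0.1625]
tcp_rot: [0.999, -0.032, 0.0, 0.0]
contact_force: [0.6, -0.4, 0.6]
opening: 0.001
```

```bash
python3 -c "
from h import *
d=load('side'); print('pad seen ext',(toext(at(d,310,225.3,.153))*1000).round(0)); where()"
```

```text
pad seen ext [-79.  71.   3.]
t 6.625 ext mm [-84.4  69.6  12.5] F [ 0.6 -0.4  0.6] open 0.001 toolx deg -3.65 z [ 0. -0. -1.]
```

>>> {"api": "step_arm", "payload": {"gripper": [1,1,1,1,1], "linear": [[0.001,0,0.005],[0.001,0,0.009],[0.001,0,0.012],[0.001,0,0.0135],[0.001,0,0.0135]], "delta_rot": [[0,0,0],[0,0,0],[0,0,0],[0,0,0],[0,0,0]]}}

```text
time: 7.25
eef_pos: [0.4986, 0.0218, 0.1491]
tcp_rot: [0.999, -0.032, 0.0, 0.0]
contact_force: [0.4, 0.2, 2.9]
opening: 0.002
```

>>> {"api": "step_arm", "payload": {"gripper": [1,1,1], "linear": [[0,0,0.001],[0,0,0.0018],[0,0,0.0018]], "delta_rot": [[0,0,0],[0,0,0],[0,0,0]]}}

```text
time: 7.62
eef_pos: [0.4987, 0.0218, 0.1477]
tcp_rot: [0.999, -0.032, 0.0, 0.0]
contact_force: [-0.8, -0.3, 6.1]
opening: 0.004
```

The force has risen to 6 N, so the hatch is at its stop. Next I'll retreat up and back, quickly.

>>> {"api": "step_arm", "payload": {"gripper": [1,1,1,1,1,1,1,1,1,1,1,1,1,1,1,1], "linear": [[0,0,-0.04],[-0.01,0,-0.1],[-0.02,0,-0.16],[-0.03,0,-0.21],[-0.03,0,-0.24],[-0.03,0,-0.25],[-0.03,0,-0.25],[-0.03,0,-0.25],[-0.03,0,-0.25],[-0.03,0,-0.25],[-0.03,0,-0.25],[-0.03,0,-0.25],[-0.03,0,-0.25],[-0.03,0,-0.25],[-0.03,0,-0.25],[-0.03,0,-0.25]], "delta_rot": [[0,0,0],[0,0,0],[0,0,0],[0,0,0],[0,0,0],[0,0,0],[0,0,0],[0,0,0],[0,0,0],[0,0,0],[0,0,0],[0,0,0],[0,0,0],[0,0,0],[0,0,0],[0,0,0]]}}

```text
time: 9.62
eef_pos: [0.4684, 0.0238, 0.397]
tcp_rot: [0.999, -0.032, -0.0, 0.0]
contact_force: [-0.4, 0.8, -0.3]
opening: 0.002
```

```bash
python3 -c "
from h import *
where(); d=snap('side','s4'); f=d['frame'][120:330,220:440,::-1]; cv2.imwrite('pics/s4c.png',cv2.resize(f,None,fx=2.8,fy=2.8))"
```

```text
t 9.625 ext mm [-113.6   69.6  247. ] F [-0.4  0.8 -0.3] open 0.002 toolx deg -3.64 z [-0. -0. -1.]
```

View pics/s4c.png

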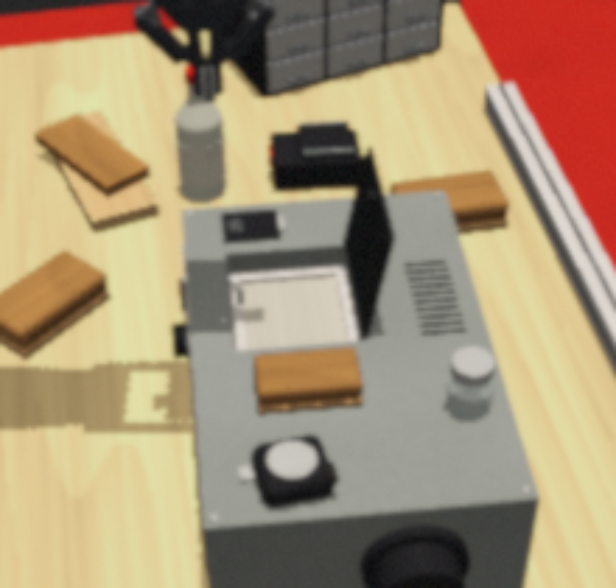

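The hatch is up at (370,245) and nearly fully open. The fuse hatch at (252,225) is shut, and the block, tape and jar are in place. I'll wait 2.5 s and look again.

>>> {"api": "step_arm", "payload": {"gripper": [1,1,1,1,1,1,1,1,1,1,1,1,1,1,1,1,1,1,1,1], "linear": [[0,0,0],[0,0,0],[0,0,0],[0,0,0],[0,0,0],[0,0,0],[0,0,0],[0,0,0],[0,0,0],[0,0,0],[0,0,0],[0,0,0],[0,0,0],[0,0,0],[0,0,0],[0,0,0],[0,0,0],[0,0,0],[0,0,0],[0,0,0]], "delta_rot": [[0,0,0],[0,0,0],[0,0,0],[0,0,0],[0,0,0],[0,0,0],[0,0,0],[0,0,0],[0,0,0],[0,0,0],[0,0,0],[0,0,0],[0,0,0],[0,0,0],[0,0,0],[0,0,0],[0,0,0],[0,0,0],[0,0,0],[0,0,0]]}}

```text
time: 12.18
eef_pos: [0.4684, 0.0238, 0.397]
tcp_rot: [0.999, -0.032, 0.0, 0.0]
contact_force: [-0.6, 0.3, -1.0]
opening: 0.002
```

```bash
python3 -c "
from h import *
where(); d=snap('side','s5'); f=d['frame'][120:330,220:440,::-1]; cv2.imwrite('pics/s5c.png',cv2.resize(f,None,fx=2.8,fy=2.8))"
```

```text
t 12.175 ext mm [-113.6   69.6  247. ] F [-0.6  0.3 -1. ] open 0.002 toolx deg -3.64 z [ 0. -0. -1.]
```

View pics/s5c.png

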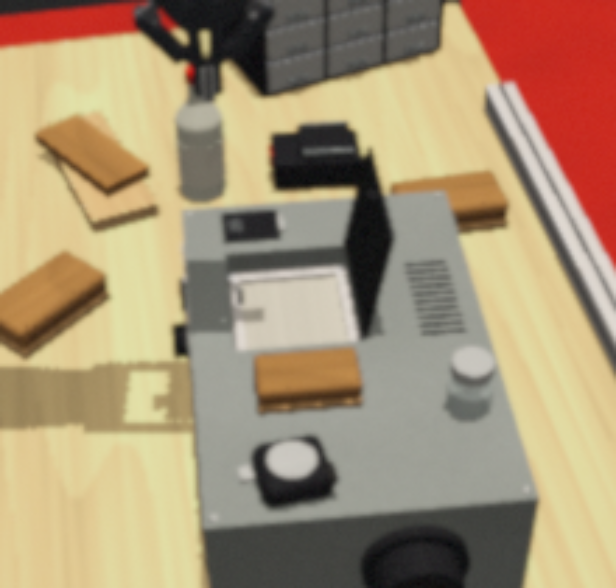

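The picture matches the one taken 2.5 s earlier: the hatch stays open at (370,245), and nothing has shifted.

```bash
python3 -c "
from h import *
ctrl.sign_off()"
```

```text
the job is handed in; nothing more can be done
```

The filter hatch is open and stays open, and I handed the job in at about 12 s on the robot's clock.

- **Block:** I pushed it to the right with the half-open fingers, without gripping it. It ended squared up on the bare top, between the hatch opening and the tape measure.
- **Hatch:** I pressed the ribbed pad once with the shut fingers, down about 5 mm to its stop, with 6 N read at the wrist. I then took the hand straight up and back, and the hatch sprang up by itself.
- **Last checks:** Two side pictures 2.5 s apart show the hatch standing open and unmoved. The fuse hatch is shut, and the tape measure, jar, battery pack, glue bottle and offcuts are where they were.
- **Not checked:** I did not look at the ear defenders and bar clamp again after the first pictures, but the arm never went near them.
- **Disagreement:** The two pad position readings differed by about 4 mm in x (-83 and -79 mm). Both are within the pad, so I pressed at about -83. No check failed.

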